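Refit the filter cassette of a bench fume extractor

TASK

Refit the fume extractor's filter: with the carrier frame still on the bench, tip the filter element's tongue under the frame's lip and lay the element down flat inside it. Then lift the loaded frame, which has an upright handle plate, lay it on the extractor's sloping face between the side rails, handle uphill, and slide it downhill until its toe is fully home under the retaining bar. Let go of it there, without knocking over or pushing aside the two bottles and the flask.

Things in the scene. Friction and masses are not known exactly. Their poses are not given: they have to be found in the camera images.
- element: loose filter element with a bright metal frame and paper pleats, about 80 g: a flat panel 92 (x) x 64 (y) x 12 (z) mm; origin at the centre of the panel's underside, z up out of the pleated side. A tongue sticks out of its -x edge, a grip rib stands on top. Starts flat on the bench, rib up, yaw within 0.9 rad
- tongue (a point): middle of the free end of the element's tongue, on its underside (element frame -60, 0, 0 mm). The tongue is 40 mm wide (y), 6 mm thick (z 0 to 6), from x = -60 to -46
- rib (a point): top of the element's grip rib, element frame (-2.5, 0, 50) mm. The rib is 12 mm thick (y -6 to +6), runs x -25 to +20 and stands z 12 to 50
- carrier: loose grey carrier frame, about 160 g, outside x -82 to +70, y -39 to +39 mm, floor 4 mm thick; origin at the centre of its underside, z up. Starts flat on the bench, its -x end (lip, toe) roughly towards the robot. Recess for the element: x -64 to +51, y -35 to +35; side walls 4 mm thick up to z = 14, rear wall (x 51 to 55) up to z = 16
- lip (a point): carrier frame (-50, 0, 14) mm: lower inner edge of the lip, a bar across the recess, x -64 to -50, z 14 to 18. Under it a 10 mm high pocket, closed at x = -64. The element goes in only tilted, rear up (about 15 degrees suits), tongue first, then is lowered: seated with axes parallel to the carrier's, origin at carrier x -4 to +5, y -3 to +3, z = 4 mm
- handle (a point): top of the carrier's upright handle plate, carrier frame (64, 0, 62) mm. The plate is x 60 to 68 (8 mm thick), y -22 to +22, clear to grip from z = 18 to 62
- toe (a point): middle of the free end of the carrier's toe, on its underside (carrier frame -82, 0, 0 mm). The toe is a flange 50 mm wide, 6 mm thick, x -82 to -68; above x = -68 stands the carrier's 18 mm high front wall
- extractor: fixed grey extractor housing, 172 x 104 mm footprint, origin under its centre on the bench; its sloping face descends to its -x side, roughly towards the robot
- bay: the extractor's face, sloping 25 degrees, x -90 to +76, y -52 to +52 mm: x points uphill, z square to the face, origin on its surface, 62 mm above the bench. Side rails x -60 to +30, inner faces y = +-43, 12 mm high. With the carrier home its origin and axes coincide with these (x -4 to +4 mm), toe under the bar
- bar (a point): bay frame (-72, 0, 10) mm: lower uphill edge of the retaining bar across the low end of the face, bar x -90 to -72, z 10 to 14 above the face; behind it the stop wall's inner face is at x = -86
- bottle_wash: bystander: loose bottle with a white cap, 54 mm across, 115 mm high, origin under its centre
- bottle_red: bystander: loose bottle with a red cap, 50 mm across, 100 mm high, origin under its centre
- flask: bystander: loose conical flask with a stopper, 68 mm across, 113 mm high, origin under its centre

How it is judged:
By the outcome, as a careful person would: the job done as asked, in the order asked, and still so for the second after the job is handed in, with the robot touching nothing.
It also fails if it takes over 59 s, if anything falls off the work surface, if the arm or the gripper's body presses on something with over 40 N, if the wrist force passes 120 N, or if a joint passes its speed limit or range.

ROBOT

A 6-joint arm with a two-finger parallel gripper is mounted at the origin on a cart in front of the work surface, level with it; the furniture and walls round the work are solid. World frame = base frame: x ahead of the robot, y to its left, z up, the work surface at z = 0. Lengths are in m, angles in degrees, forces in N, time in s.
With the tool pointing down it reaches from about 0.25 to 0.725 m from the base axis. Payload 9.7 kg.
Tool frame: the origin (TCP) lies at the very end of the fingers, on their centre line; the grasp point (between the pads) lies 19 mm behind it (bot.grip_depth is the distance from the TCP to the grasp point, in m); z points along the fingers, y is the direction in which the jaws open and shut (so a half turn about z gives the same grasp; the last joint's range is limited). The gripper opens to 85 mm and grips with 20 to 120 N. Pads are 22 mm wide; open, the fingers measure 114 mm over their backs; the gripper's body (76 mm by 85 mm) begins 54 mm behind the grasp point. The pads swing forward as they close: fully open they stand 13 mm farther back than shut.
Start: joints at [-69.614, 4.979, 10.078, 95.1, 0, 90], TCP at [0.192, -0.516, 0.231] pointing down, gripper open.
Joint ranges: [-179.16, 179.16], [-48.56, 103.87], [-65.8, 70.77], [-126.05, 130.52], [-82.76, 87.17], [-180, 180]. Speed limits (degrees/s): [127.2, 127.2, 147.25, 180, 180, 180].

INTERFACE

Orientations are given as [roll, pitch, yaw] about the fixed x, y, z axes, in that order (R = Rz(yaw) Ry(pitch) Rx(roll)).
In Python, from workcell import telemetry, optics, order, bot gives the robot as it stands. The module is installed in compiled form; this text tells all that it offers.
- The arm moves only by the shell command python3 -m inch 'ROWS' [FORCE]. ROWS is JSON, a list of rows, each a list of 7 numbers: the shift along the tool's x, y, z in m, then the turn, a rotation vector about the tool's x, y, z in rad, then the closure, from 0 (fully open) to 1 (shut). In form: [[tx, ty, tz, rx, ry, rz, grip], ...]. A call has 1 to 12 rows; each row is the pose to reach, as a shift and turn from the pose commanded when the call began, along the tool's axes at that moment; what a row does not reach only later rows make up. A row lasts 1/12 s, in which the tool goes at most 41.7 mm and 7.16 degrees, less where a joint would pass 70% of its speed; a pose out of reach is approached as far as the arm can. A call with a gripper value outside its range is refused whole. The fingers move at their own pace and stop on an object; FORCE is the grip in N (left out, the last holds). Time passes only in rows, so rows that repeat a pose let the fingers close. It gives the time, the measured TCP pose, the force and the opening at its end, in the units of the state.
- telemetry.get_obs(): the state, without advancing time (a new reading comes with each control period).
- optics.camera(name): name is "scene" or "top"; returns (picture, depth): 384x512x3 uint8, red, green, blue; 384x512 float32, m along the optical axis (not along the pixel's ray), 0 where there is no reading.
- optics.camera_info(name): a dict with "camera_matrix" (3x3 intrinsics, pixels), "xyz" and "attitude" of the camera in the world. Camera axes: x right, y down, z forward; pixel columns grow to the right and rows downward; lengths in m; the calibration is good to about 2 mm. A picture is of the moment at which its call begins. camera_info takes no time and is no camera call.
- order.job_done(): hands the job in, once; it reports no verdict.
The state is a dict: "time": time; "q": joint angles; "qd": joint speeds; "joint_efforts": joint torques, N m; "ee_pos": TCP position; "tcp_rot": TCP orientation; "wrist_force": force on the tool from outside, world axes, zero at the start; "torque": the same for the moment, N m; "opening": finger opening in m.
Only numpy, scipy, OpenCV 4.12 (cv2) and the standard library are available. Lean on these libraries where they do the work, as an engineer would, in place of code of your own. Each camera call takes 0.05 s, during which the arm holds its last target. There are 200 camera calls.

## Working session

There is one attempt and no reset: what is moved stays moved. The work goes in short steps, Python scripts to look and compute and a shell command to move; the robot and the scene stay as the last step left them, time stands still between calls to the robot, and variables do not carry over. Pictures are saved under pics/ and viewed, about 8 in all and at most 12, crops included, and the job is handed in when it is done.

```bash
mkdir -p pics; cat > h.py <<'E'
import numpy as np, cv2
from scipy.spatial.transform import Rotation as R
from workcell import telemetry, optics, order, bot
def cam(n):
    im,d=optics.camera(n); i=optics.camera_info(n); return im,d,i
def Rot(rpy): return R.from_euler('xyz',rpy,degrees=True)
def save(n,im,crop=None,s=1):
    if crop: im=im[crop[1]:crop[3],crop[0]:crop[2]]
    im=cv2.resize(im,None,fx=s,fy=s,interpolation=cv2.INTER_CUBIC)
    cv2.imwrite('pics/'+n+'.png',im[...,::-1])
def att(i):
    a=np.array(i['attitude'],float)
    return a if a.shape==(3,3) else Rot(a).as_matrix()
def cloud(d,i):
    K=np.array(i['camera_matrix']); v,u=np.mgrid[:d.shape[0],:d.shape[1]]
    p=np.stack([(u-K[0,2])/K[0,0]*d,(v-K[1,2])/K[1,1]*d,d],-1)
    return p@att(i).T+np.array(i['xyz'])
def ray(uv,i,z):
    K=np.array(i['camera_matrix']); c=np.array(i['xyz'])
    r=att(i)@np.linalg.inv(K)@np.array([uv[0],uv[1],1.])
    return c+r*(z-c[2])/r[2]
def proj(p,i):
    K=np.array(i['camera_matrix']); q=K@(att(i).T@(np.array(p)-i['xyz'])); return q[:2]/q[2]
E
python3 - <<'E'
from h import *
print(telemetry.get_obs())
ims=[]
for n in('top','scene'):
    im,d,i=cam(n); print(n,i); ims.append(im); np.savez('c_'+n,im=im,d=d)
    save('a_'+n,im,s=1.5)
E
```

```text
{'time': 0.0, 'q': array([-6.96140601e+01,  5.01163422e+00,  1.00352939e+01,  9.50997489e+01,
       -1.00636149e-03,  9.00013650e+01]), 'qd': array([ 0.01128605, -0.00414712, -0.06091971,  0.09263861, -0.05050336,
       -0.12474914]), 'joint_efforts': array([ 1.54464287e-03, -5.20382488e+01,  4.64815843e+01,  1.60000124e-02,
        9.64480660e-05,  1.02118793e-06]), 'ee_pos': array([ 0.19150502, -0.51534288,  0.23058547]), 'tcp_rot': array([-1.79923911e+02,  1.00817337e-03,  2.03845762e+01]), 'wrist_force': array([-0.25998   ,  0.09163711, -0.71277294]), 'torque': array([-0.03911722,  0.02377323,  0.02412402]), 'opening': 0.08544222815902786}
top {'camera_matrix': array([[443.88770746,   0.        , 249.64469271],
       [  0.        , 443.88770746, 196.63987589],
       [  0.        ,   0.        ,   1.        ]]), 'xyz': array([0.36652537, 0.01916019, 1.02750106]), 'attitude': array([-169.25154496,   -1.33125041,  -88.87214955])}
scene {'camera_matrix': array([[358.34049226,   0.        , 255.42185633],
       [  0.        , 358.34049226, 191.6535863 ],
       [  0.        ,   0.        ,   1.        ]]), 'xyz': array([ 0.09804276, -0.41647098,  0.66343171]), 'attitude': array([-131.96830507,   -0.15273778,  -47.26295454])}
```

View pics/a_top.png

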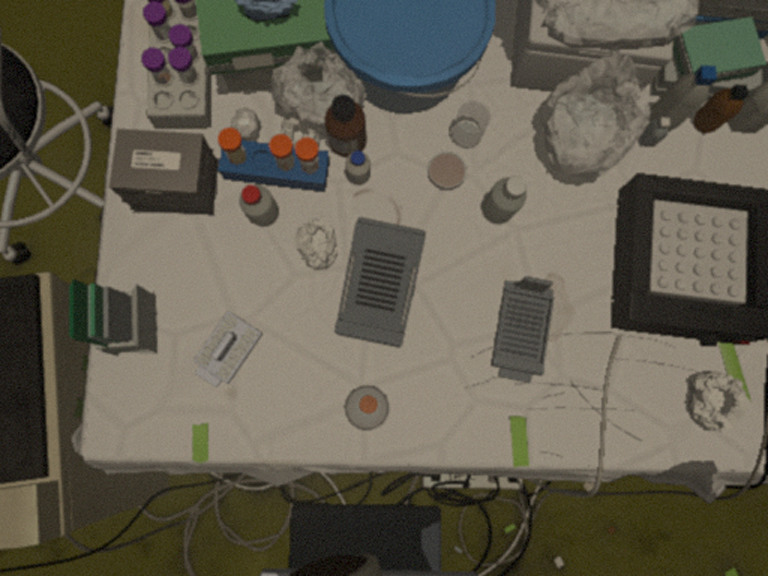

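View pics/a_scene.png

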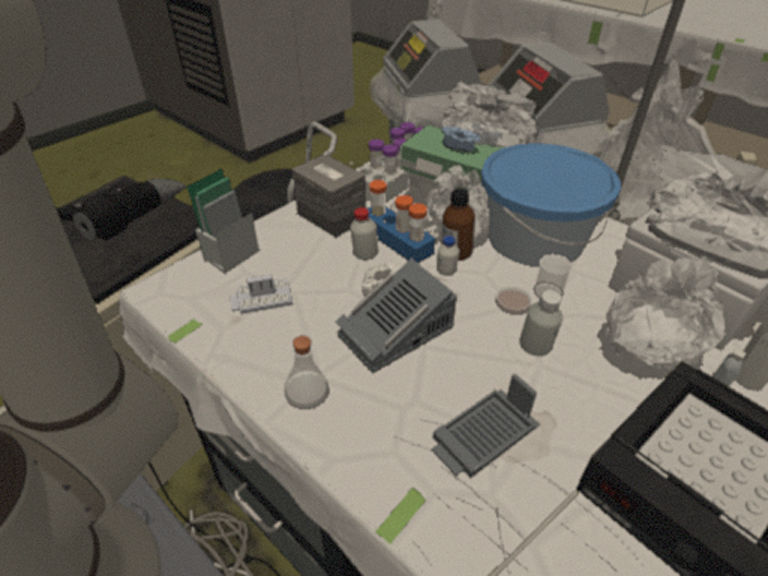

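Top view (display pixels): element (228,347), carrier (523,328) with toe down, extractor (380,282), flask (367,407), red bottle (257,205), wash bottle (505,198). Next I measure from depth.

```bash
cat > meas.py <<'E'
from h import *
P=[]
for n in('top','scene'):
    f=np.load(f'c_{n}.npz'); p=cloud(f['d'],optics.camera_info(n)); 
    if n=='top': pt=p
    P.append((n,p,f['d']>0))
for nm,(u,v) in dict(el=(228,347),car=(523,328),ext=(380,282),flask=(367,407),red=(257,205),wash=(505,198)).items():
    c=pt[int(v/1.5),int(u/1.5)][:2]; print(nm,'seed',c.round(3))
    for n,p,ok in P:
        r=np.hypot(p[...,0]-c[0],p[...,1]-c[1])
        tab=p[ok&(r<.16)&(abs(p[...,2])<.02)][:,2]
        hs,_=np.histogram(tab,bins=40,range=(-.02,.02)); z0=-.02+.001*(hs.argmax()+.5)
        m=ok&(r<(.14 if nm=='ext' else .105 if nm=='car' else .075))&(p[...,2]>z0+.006)
        k,l,s,_=cv2.connectedComponentsWithStats(m.astype(np.uint8))
        b=1+s[1:,4].argmax(); q=p[l==b]
        rc=cv2.minAreaRect((q[:,:2]*1000).astype(np.float32))
        print(' ',n,'table z',round(z0,4),'n',len(q),'zmax',q[:,2].max().round(4),'rect mm',np.round(rc[0],1),np.round(rc[1],1),round(rc[2],1))
        np.save(f'p_{nm}_{n}.npy',q)
E
python3 meas.py
```

```text
el seed [0.473 0.217]
  top table z 0.0015 n 1133 zmax 0.0548 rect mm [471.1 225.3] [ 64.7 102.1] 58.2
  scene table z -0.0005 n 672 zmax 0.0512 rect mm [470.4 224.2] [ 66.  103.3] 58.8
car seed [ 0.516 -0.231]
  top table z 0.0015 n 796 zmax 0.0671 rect mm [ 509.5 -230.2] [ 78.5 148.6] 79.8
  scene table z 0.0005 n 1111 zmax 0.0631 rect mm [ 510.2 -231.2] [ 79.1 147. ] 79.7
ext seed [ 0.57  -0.007]
  top table z 0.0015 n 3711 zmax 0.0994 rect mm [573.2  -7.3] [106.1 172.7] 79.3
  scene table z -0.0005 n 3611 zmax 0.095 rect mm [579.3  32.7] [189.  172.3] 80.1
flask seed [0.386 0.01 ]
  top table z 0.0015 n 712 zmax 0.1163 rect mm [387.8   7.6] [64.5 65.5] 1.4
  scene table z -0.0005 n 939 zmax 0.1132 rect mm [382.2  -0.9] [46.9 66.4] 57.2
red seed [0.68  0.178]
  top table z 0.0015 n 913 zmax 0.104 rect mm [717.2 184.4] [83.3 92.1] 58.8
  scene table z -0.0005 n 706 zmax 0.1002 rect mm [715.3 180.2] [76.8 91.3] 57.4
wash seed [ 0.697 -0.189]
  top table z 0.0015 n 683 zmax 0.1198 rect mm [ 705.4 -194.2] [54.  47.6] 48.4
  scene table z 0.0005 n 859 zmax 0.1156 rect mm [ 699. -199.] [40.4 55.1] 10.6
```

```bash
cat > m2.py <<'E'
from h import *
from scipy.spatial import cKDTree
T={n:np.load(f'p_el_{n}.npy') for n in('top','scene')}
for nm,h in(('el',(.03,.055)),('car',(.03,.07))):
  for n in('top','scene'):
    q=np.load(f'p_{nm}_{n}.npy'); 
    a=q[(q[:,2]>h[0])]
    rc=cv2.minAreaRect((a[:,:2]*1000).astype(np.float32))
    t=a[a[:,2]>a[:,2].max()-.006]
    print(nm,n,'tall',len(a),np.round(rc[0],1),np.round(rc[1],1),round(rc[2],1),'topmean',(t.mean(0)*1000).round(1),len(t))
    b=q[(q[:,2]<.022)] ; rc=cv2.minAreaRect((b[:,:2]*1000).astype(np.float32))
    print('   low',np.round(rc[0],1),np.round(rc[1],1),round(rc[2],1))
q=np.load('p_ext_top.npy'); yaw=-10.7
for n in('top','scene'):
  q=np.load(f'p_ext_{n}.npy')
  Rz=Rot([0,0,yaw]).as_matrix(); e=(q-[.5732,-.0073,0])@Rz
  m=(abs(e[:,1])<.035)&(abs(e[:,0])<.1)
  print(n); 
  for x in np.arange(-.092,.092,.004):
    k=m&(abs(e[:,0]-x)<.002)
    if k.sum()>2: print('%.0f:%.1f(%d,%.1f)'%(x*1e3,np.median(e[k,2])*1e3,k.sum(),e[k,2].std()*1e3),end=' ')
  print()
  k=abs(e[:,0]-(-.01))<.03
  print('cross:')
  for y in np.arange(-.056,.0561,.004):
    kk=k&(abs(e[:,1]-y)<.002)&(abs(e[:,0])<.1)
    r=e[kk,2]-np.tan(np.radians(25))*e[kk,0]
    if kk.sum()>2: print('%.0f:%.1f'%(y*1e3,np.median(r)*1e3),end=' ')
  print()
E
python3 m2.py
python3 - <<'E'
from h import *
a=np.load('c_top.npz')['im'];b=np.load('c_scene.npz')['im']
x=cv2.resize(a[130:240,210:300],None,fx=5.3,fy=5.3,interpolation=cv2.INTER_CUBIC)[:583,:400]
y=cv2.resize(a[170:265,320:380],None,fx=6,fy=6,interpolation=cv2.INTER_CUBIC)[:583,:360]
H=600;pad=lambda z:np.pad(z,((0,H-z.shape[0]),(0,0),(0,0)))
cv2.imwrite('pics/b.png',np.clip(np.hstack([pad(x),pad(y)])[...,::-1]*1.3,0,255).astype(np.uint8))
E
```

```text
el top tall 144 [472.9 223.8] [12.5 44.5] 57.5 topmean [475.1 222.4  50.7] 72
   low [471.1 225.3] [ 64.7 102.1] 58.2
el scene tall 137 [473.  222.9] [13.8 44.6] 58.2 topmean [472.4 222.4  48.1] 61
   low [470.4 224.2] [ 66.  103.3] 58.8
car top tall 132 [ 578.3 -241.4] [42.6  8.7] 80.3 topmean [ 578.6 -240.8   63.1] 42
   low [ 508.4 -230. ] [ 78.5 146.5] 79.8
car scene tall 227 [ 577.7 -243.5] [42.8 10.1] 83.2 topmean [ 577.4 -243.4   60.4] 73
   low [ 509.3 -231.1] [ 79.1 145.1] 79.7
top
-88:38.9(5,0.5) -84:36.2(90,12.4) -80:38.9(58,1.9) -76:41.1(60,2.1) -72:43.0(57,1.9) -68:43.1(37,2.6) -64:32.0(52,1.9) -60:33.1(58,2.1) -56:35.7(57,2.2) -52:36.5(60,2.1) -48:39.7(57,1.9) -44:41.4(61,1.9) -40:42.8(60,1.8) -36:44.9(55,2.1) -32:46.5(62,2.3) -28:48.5(59,2.3) -24:50.4(58,2.0) -20:52.7(62,2.1) -16:54.3(57,1.8) -12:56.1(61,2.3) -8:57.9(58,1.8) -4:59.3(65,2.0) 0:61.6(61,1.9) 4:63.5(57,1.8) 8:64.6(63,2.1) 12:67.2(56,1.6) 16:68.4(68,2.0) 20:71.0(56,2.2) 24:72.5(68,2.3) 28:74.8(61,1.9) 32:76.4(69,2.3) 36:79.4(59,2.1) 40:80.0(59,1.7) 44:81.8(63,1.9) 48:83.8(63,2.0) 52:85.5(61,1.6) 56:87.1(64,
[... 553 characters left out ...]
3,1.6) -40:40.8(46,1.5) -36:42.8(44,1.6) -32:44.6(45,1.5) -28:46.8(42,1.5) -24:48.9(47,1.4) -20:50.7(42,1.5) -16:52.7(40,1.3) -12:54.3(45,1.5) -8:56.2(42,1.5) -4:58.4(41,1.2) 0:59.8(47,1.4) 4:61.9(38,1.4) 8:63.5(45,1.6) 12:65.8(43,1.5) 16:67.5(41,1.8) 20:69.7(42,1.2) 24:70.9(41,1.6) 28:73.3(39,1.4) 32:74.5(45,1.3) 36:76.9(44,1.3) 40:78.5(41,1.5) 44:80.4(36,1.6) 48:81.6(44,1.6) 52:83.7(41,1.3) 56:85.6(45,1.6) 60:87.8(46,1.6) 64:89.9(37,1.3) 68:91.1(38,1.3) 72:91.6(17,1.2) 
cross:
-52:28.4 -48:58.9 -44:62.6 -40:29.2 -36:60.9 -32:59.8 -28:59.9 -24:59.8 -20:60.4 -16:59.9 -12:59.7 -8:59.9 -4:59.7 -0:60.1 4:60.3 8:60.1 12:59.9 16:59.8 20:59.8 24:60.4 28:60.1 32:59.6 36:59.5 40:59.9 44:66.5 48:71.9
```

View pics/b.png

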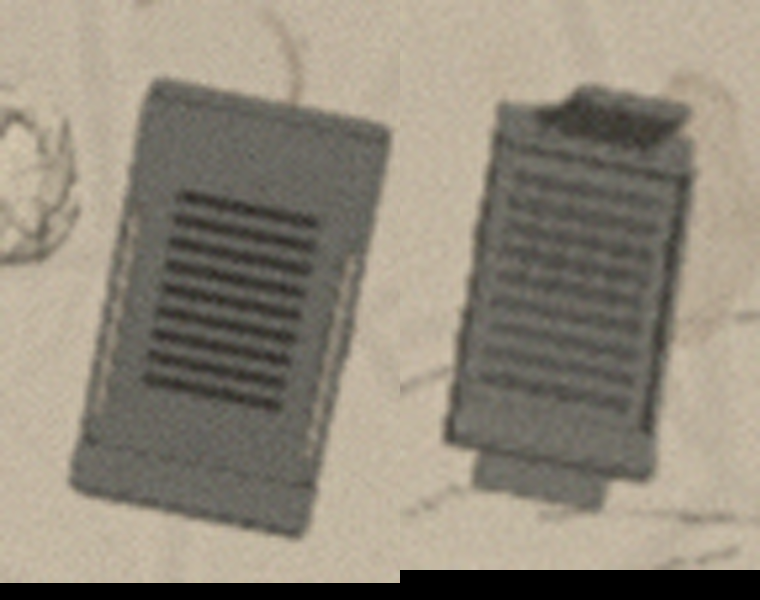

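The crop shows the extractor's rails and slots on the left, with the bar's seam at about y=465. The carrier is on the right, handle up and toe down. I'll refine the rail positions and work out the first move.

```bash
cat >> h.py <<'E'
def tgt(xyz,Rm,cur=None):
    """shift/rotvec from the current measured pose to the target TCP pose"""
    o=telemetry.get_obs(); Rc=Rot(o['tcp_rot']) if cur is None else Rot(cur[3:]); p=o['ee_pos'] if cur is None else np.array(cur[:3])
    s=Rc.inv().apply(np.array(xyz)-p); r=(Rc.inv()*Rm).as_rotvec()
    print('shift',s.round(4),'rotvec',r.round(4)); return s,r
DOWN=R.from_euler('x',180,degrees=True)
def frame(yaw,tilt=0): # object frame: yaw then rear(+x)-up tilt
    return R.from_euler('z',yaw,degrees=True)*R.from_euler('y',-tilt,degrees=True)
E
python3 - <<'E'
from h import *
for n in('top','scene'):
  q=np.load(f'p_ext_{n}.npy'); Rz=Rot([0,0,-10.7]).as_matrix(); e=(q-[.5732,-.0073,0])@Rz
  r=e[:,2]-np.tan(np.radians(25))*e[:,0]-.061
  for s in(-1,1):
    m=(r>.008)&(abs(e[:,0])<.05)&(e[:,1]*s>.035)&(e[:,1]*s<.06)&(r<.02)
    f=np.polyfit(e[m,0],e[m,1],1); print(n,s,m.sum(),'y %.2f slope %.2f deg'%(f[1]*1e3,np.degrees(f[0])),'x',(e[m,0].min()*1e3).round(1),(e[m,0].max()*1e3).round(1),np.percentile(e[m,1]*1e3,[3,25,75,97]).round(1))
  # side outline
tgt([.4727,.2232,.15],frame(-31.8)*DOWN)
E
```

```text
top -1 83 y -44.37 slope 0.10 deg x -49.4 23.9 [-46.8 -45.6 -43.1 -42.1]
top 1 86 y 46.42 slope 0.23 deg x -49.7 25.5 [44.  45.1 47.7 48.9]
scene -1 85 y -45.44 slope -0.07 deg x -49.5 23.8 [-47.5 -46.5 -44.4 -42.5]
scene 1 77 y 45.43 slope 0.27 deg x -49.6 25.0 [42.9 44.1 46.8 48.7]
shift [ 0.5208 -0.5943  0.0814] rotvec [-1.100e-03  5.000e-04  9.108e-01]
```

```bash
python3 -m inch '[[0.521,-0.594,0,0,0,0.911,0.5],[0.521,-0.594,0,0,0,0.911,0.5],[0.521,-0.594,0,0,0,0.911,0.5],[0.521,-0.594,0,0,0,0.911,0.5],[0.521,-0.594,0,0,0,0.911,0.5],[0.521,-0.594,0,0,0,0.911,0.5],[0.521,-0.594,0,0,0,0.911,0.5],[0.521,-0.594,0,0,0,0.911,0.5],[0.521,-0.594,0,0,0,0.911,0.5],[0.521,-0.594,0,0,0,0.911,0.5],[0.521,-0.594,0,0,0,0.911,0.5],[0.521,-0.594,0,0,0,0.911,0.5]]' 60
python3 -c "
from h import *
tgt([.4727,.2232,.10],frame(-31.8)*DOWN)"
```

```text
time: 1.1
ee_pos: [0.3092, -0.1657, 0.2313]
tcp_rot: [-178.3, 0.0, -29.6]
wrist_force: [-0.1, -1.0, 0.8]
opening: 0.0428
shift [-0.0496 -0.4148  0.1438] rotvec [-0.0298  0.0014  0.0389]
```

```bash
python3 -m inch '[[-0.05,-0.415,0,-0.03,0.001,0.039,0.5],[-0.05,-0.415,0,-0.03,0.001,0.039,0.5],[-0.05,-0.415,0,-0.03,0.001,0.039,0.5],[-0.05,-0.415,0,-0.03,0.001,0.039,0.5],[-0.05,-0.415,0,-0.03,0.001,0.039,0.5],[-0.05,-0.415,0,-0.03,0.001,0.039,0.5],[-0.05,-0.415,0,-0.03,0.001,0.039,0.5],[-0.05,-0.415,0,-0.03,0.001,0.039,0.5],[-0.05,-0.415,0,-0.03,0.001,0.039,0.5],[-0.05,-0.415,0.03,-0.03,0.001,0.039,0.5],[-0.05,-0.415,0.08,-0.03,0.001,0.039,0.5],[-0.05,-0.415,0.12,-0.03,0.001,0.039,0.5]]' 60
python3 -c "
from h import *
tgt([.4727,.2232,.10],frame(-31.8)*DOWN)"
```

```text
time: 2.1
ee_pos: [0.2774, -0.1489, 0.219]
tcp_rot: [-178.3, -0.0, -29.7]
wrist_force: [0.9, 0.5, 0.4]
opening: 0.0425
shift [-0.015  -0.4162  0.1316] rotvec [-0.0301  0.0004  0.0361]
```

```bash
python3 -c "
from h import *
o=telemetry.get_obs();print(o['q'].round(1),o['qd'].round(1))"
```

```text
[-29.8 -27.3 -18.5  98.8   1.7 179.9] [ -0.5  -6.6 -19.3 -12.   -0.4  -0.1]
```

Joint 6 is at its limit, so I'll take the grasp turned by a half turn (yaw 148.2).

```bash
python3 -m inch '[[-0.015,-0.416,-0.01,-0.03,0,-1.5,0.5],[-0.015,-0.416,-0.01,-0.03,0,-1.5,0.5],[-0.015,-0.416,-0.01,-0.03,0,-1.5,0.5],[-0.015,-0.416,-0.01,-0.03,0,-1.5,0.5],[-0.015,-0.416,-0.01,-0.03,0,-1.5,0.5],[-0.015,-0.416,-0.01,-0.03,0,-1.5,0.5],[-0.015,-0.416,-0.01,-0.03,0,-1.5,0.5],[-0.015,-0.416,-0.01,-0.03,0,-1.5,0.5],[-0.015,-0.416,-0.01,-0.03,0,-1.5,0.5],[-0.015,-0.416,-0.01,-0.03,0,-1.5,0.5],[-0.015,-0.416,-0.01,-0.03,0,-1.5,0.5],[-0.015,-0.416,-0.01,-0.03,0,-1.5,0.5]]' 60
python3 -c "
from h import *
o=telemetry.get_obs();print(o['q'].round(1))
tgt([.4727,.2232,.10],frame(148.2)*DOWN)"
```

```text
time: 3.1
ee_pos: [0.4707, 0.2216, 0.2395]
tcp_rot: [179.1, -0.5, 56.7]
wrist_force: [-0.6, -0.6, -0.5]
opening: 0.0429
[ 25.5   0.2   6.   94.9  -0.5 148.8]
shift [ 0.0012 -0.0014  0.1395] rotvec [ 0.019   0.0058 -1.5964]
```

```bash
python3 -m inch '[[0.001,-0.001,0.02,0.019,0.006,-1.596,0.5],[0.001,-0.001,0.04,0.019,0.006,-1.596,0.5],[0.001,-0.001,0.06,0.019,0.006,-1.596,0.5],[0.001,-0.001,0.08,0.019,0.006,-1.596,0.5],[0.001,-0.001,0.1,0.019,0.006,-1.596,0.5],[0.001,-0.001,0.13,0.019,0.006,-1.596,0.5],[0.001,-0.001,0.14,0.019,0.006,-1.596,0.5],[0.001,-0.001,0.14,0.019,0.006,-1.596,0.5],[0.001,-0.001,0.14,0.019,0.006,-1.596,0.5],[0.001,-0.001,0.14,0.019,0.006,-1.596,0.5],[0.001,-0.001,0.14,0.019,0.006,-1.596,0.5],[0.001,-0.001,0.14,0.019,0.006,-1.596,0.5]]' 60
python3 -c "
from h import *
o=telemetry.get_obs();print(o['q'].round(1))
tgt([.4727,.2232,.020],frame(148.2)*DOWN)"
```

```text
time: 4.1
ee_pos: [0.4726, 0.2206, 0.1009]
tcp_rot: [179.8, 0.1, 142.5]
wrist_force: [0.9, -0.1, -0.1]
opening: 0.0426
[25.   0.3 -9.2 80.3  0.  62.5]
shift [0.0016 0.0018 0.081 ] rotvec [ 0.0033  0.0012 -0.0995]
```

```bash
python3 -m inch '[[0.001,0.001,0,0.003,0.001,-0.1,0.5],[0.001,0.001,0.0,0.003,0.001,-0.1,0.5],[0.001,0.001,0.03,0.003,0.001,-0.1,0.5],[0.001,0.001,0.06,0.003,0.001,-0.1,0.5],[0.001,0.001,0.081,0.003,0.001,-0.1,0.5],[0.001,0.001,0.081,0.003,0.001,-0.1,0.5],[0.001,0.001,0.081,0.003,0.001,-0.1,0.5]]' 60
python3 - <<'E'
from h import *
im,d,i=cam('scene'); save('c_scene',im,(110,130,300,270),3)
E
```

```text
time: 4.68
ee_pos: [0.4722, 0.2219, 0.02]
tcp_rot: [-179.9, -0.0, 147.7]
wrist_force: [-0.4, 0.3, 0.3]
opening: 0.0426
```

View pics/c_scene.png

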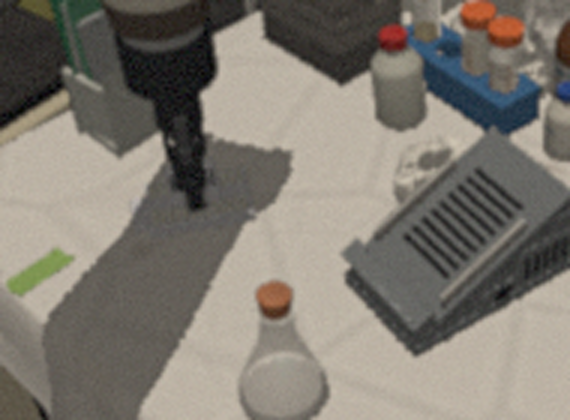

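The gripper sits over the shaded element at about (190,200), with nothing disturbed. I'll close on the rib.

```bash
python3 -m inch '[[0,0,0,0,0,0,1],[0,0,0,0,0,0,1],[0,0,0,0,0,0,1],[0,0,0,0,0,0,1],[0,0,0,0,0,0,1],[0,0,0,0,0,0,1]]' 60
python3 -m inch '[[0,0,-0.03,0,0,0,1],[0,0,-0.06,0,0,0,1],[0,0,-0.1,0,0,0,1],[0,0,-0.13,0,0,0,1],[0,0,-0.15,0,0,0,1],[0,0,-0.15,0,0,0,1],[0,0,-0.15,0,0,0,1]]' 60
python3 - <<'E'
from h import *
o=telemetry.get_obs();print(o)
im,d,i=cam('scene'); save('d_scene',im,(100,80,250,230),4); np.savez('c2_scene',im=im,d=d)
p=cloud(d,i); Rc=Rot(o['tcp_rot']); 
t=Rc.inv().apply(p.reshape(-1,3)-o['ee_pos']).reshape(p.shape)
m=(d>0)&(abs(t[...,0])<.08)&(abs(t[...,1])<.05)&(t[...,2]>-.0)&(t[...,2]<.04)
q=t[m]*1e3; print(m.sum()); rc=cv2.minAreaRect(q[:,:2].astype(np.float32)); print(rc,np.percentile(q[:,2],[1,10,50,90,99]).round(1))
E
```

```text
time: 5.23
ee_pos: [0.4742, 0.2228, 0.0225]
tcp_rot: [179.8, 0.1, 147.9]
wrist_force: [-0.2, 0.5, 7.3]
opening: 0.0109
time: 5.82
ee_pos: [0.4735, 0.2225, 0.172]
tcp_rot: [179.8, 0.1, 147.9]
wrist_force: [-0.3, -0.4, -1.9]
opening: 0.0108
{'time': 5.8167, 'q': array([ 2.51717260e+01,  2.60267554e-01, -1.38037916e+00,  8.81325043e+01,
       -7.51301212e-04,  5.73160592e+01]), 'qd': array([-0.07120864,  1.22657911, -3.02761625, -1.001473  ,  0.05969865,
        0.01343742]), 'joint_efforts': array([ 8.52855046e-04, -5.04134631e+01,  5.04998910e+01,  3.43491957e-01,
        1.56891383e-03,  1.69869778e-03]), 'ee_pos': array([0.47354314, 0.222543  , 0.17203059]), 'tcp_rot': array([1.79809475e+02, 1.23131593e-01, 1.47855461e+02]), 'wrist_force': array([-0.2816766 , -0.41169983, -1.86043946]), 'torque': array([-0.0460837 , -0.01048282, -0.01538987]), 'opening': 0.010764643568861686}
690
((5.393280029296875, -1.3801918029785156), (105.80065155029297, 67.14842987060547), 0.1821954846382141) [ 1.7  9.7 12.  18.6 22.7]
```

View pics/d_scene.png

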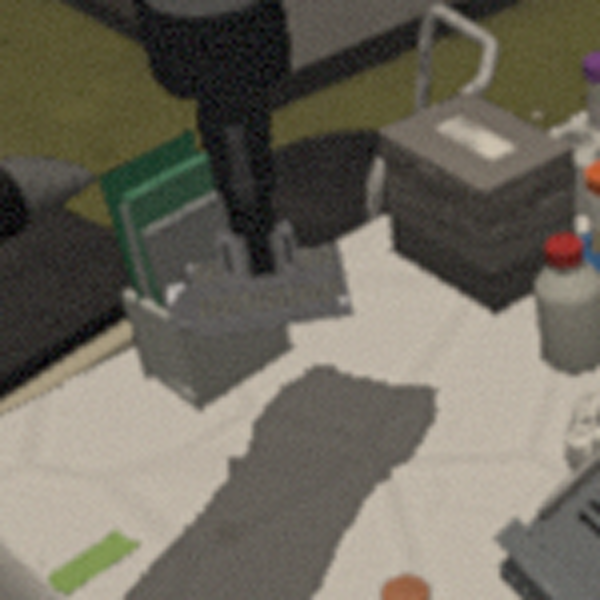

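Element is held cleanly and level: 105.8 x 67 mm rect, 0.2° off the tool. Now to the carrier with a 13° tilt.

```bash
cat > ins.py <<'E'
from h import *
import sys
C=np.array([.5148,-.2311,0]); yaw=-10.2
def pose(tx,tz,tilt,ty=0,g=(-1.6,0,21.5)):
    Rc=frame(yaw); Re=frame(yaw,tilt)
    tip=C+Rc.apply(np.array([tx,ty,tz])/1e3)
    return tip+Re.apply((np.array([60,0,0])+g)/1e3), Re*R.from_euler('z',180,degrees=True)*DOWN
a=[float(x) for x in sys.argv[1:]]
p,r=pose(*a); print(p.round(4),r.as_euler('xyz',degrees=True).round(1)); o=telemetry.get_obs(); print(o['ee_pos'].round(4),o['tcp_rot'].round(2)); tgt(p,r)
E
python3 ins.py -45 70 13
```

```text
[ 0.5218 -0.2324  0.1041] [180.   13.  169.8]
[0.473  0.2223 0.1705] [1.7993e+02 5.0000e-02 1.4786e+02]
shift [-0.2831 -0.3591  0.0662] rotvec [-0.0423 -0.223  -0.3814]
```

```bash
python3 -m inch '[[-0.02,-0.025,-0.02,0,0,0,1],[-0.283,-0.359,-0.03,-0.042,-0.223,-0.381,1],[-0.283,-0.359,-0.03,-0.042,-0.223,-0.381,1],[-0.283,-0.359,-0.03,-0.042,-0.223,-0.381,1],[-0.283,-0.359,-0.03,-0.042,-0.223,-0.381,1],[-0.283,-0.359,-0.03,-0.042,-0.223,-0.381,1],[-0.283,-0.359,-0.03,-0.042,-0.223,-0.381,1],[-0.283,-0.359,-0.03,-0.042,-0.223,-0.381,1],[-0.283,-0.359,-0.03,-0.042,-0.223,-0.381,1],[-0.283,-0.359,-0.03,-0.042,-0.223,-0.381,1],[-0.283,-0.359,-0.03,-0.042,-0.223,-0.381,1],[-0.283,-0.359,-0.03,-0.042,-0.223,-0.381,1]]' 60
python3 ins.py -45 70 13
```

```text
time: 6.87
ee_pos: [0.5208, -0.237, 0.1981]
tcp_rot: [-180.0, 12.8, 169.6]
wrist_force: [0.5, 0.2, -0.5]
opening: 0.0112
[ 0.5218 -0.2324  0.1041] [180.   13.  169.8]
[ 0.5208 -0.237   0.1981] [-179.95   12.83  169.57]
shift [0.0208 0.0049 0.0916] rotvec [-0.0018 -0.0029 -0.0039]
```

```bash
python3 -m inch '[[0.021,0.005,0.03,0,-0.003,-0.004,1],[0.021,0.005,0.06,0,-0.003,-0.004,1],[0.021,0.005,0.092,0,-0.003,-0.004,1],[0.021,0.005,0.092,0,-0.003,-0.004,1],[0.021,0.005,0.092,0,-0.003,-0.004,1]]' 60
python3 - <<'E'
from h import *
C=np.array([.5148,-.2311,0]); Rc=frame(-10.2)
o=telemetry.get_obs(); print(o['ee_pos'].round(4),o['tcp_rot'].round(2))
for n in('scene','top'):
    im,d,i=cam(n); save('e_'+n,im,(270,200,400,340) if n=='scene' else (300,140,430,280),4)
    p=cloud(d,i).reshape(-1,3); t=Rot(o['tcp_rot']).inv().apply(p-o['ee_pos'])*1e3
    m=(d.ravel()>0)&(abs(t[:,0])<80)&(abs(t[:,1])<50)&(t[:,2]>5)&(t[:,2]<26)
    q=t[m]; print(n,'element in tool',m.sum(),cv2.minAreaRect(q[:,:2].astype(np.float32)),np.percentile(q[:,2],[10,30,50,70,90]).round(1))
    # predicted pixels of carrier corners + element tongue
    for nm,c in dict(lipL=(-50,35,18),lipR=(-50,-35,18),toe=(-82,0,6)).items(): print(nm,proj(C+Rc.apply(np.array(c)/1e3),i).round(1),end=' ')
    print()
    c=Rc.inv().apply(p-C)*1e3; m=(d.ravel()>0)&(abs(c[:,0])<95)&(abs(c[:,1])<50)&(c[:,2]>7)&(c[:,2]<22); print('carrier low',m.sum(),cv2.minAreaRect(c[m][:,:2].astype(np.float32)))
E
```

```text
time: 7.28
ee_pos: [0.5211, -0.2265, 0.1036]
tcp_rot: [180.0, 12.9, 170.0]
wrist_force: [0.6, -0.1, -0.2]
opening: 0.011
[ 0.5211 -0.2265  0.1036] [179.99  12.85 170.02]
scene element in tool 969 ((6.271797180175781, -1.6359634399414062), (105.97087860107422, 64.37742614746094), 0.4974379241466522) [ 9.6 10.7 11.5 12.8 17.8]
lipL [295.5 283.6] lipR [319.1 307.8] toe [294.8 307. ] 
carrier low 658 ((-6.62213134765625, -0.3853797912597656), (78.96380615234375, 145.48675537109375), 89.85795593261719)
top element in tool 666 ((3.8889846801757812, -0.8833999633789062), (105.94426727294922, 63.99576187133789), 0.15928173065185547) [ 6.   7.4  8.4  9.7 13.4]
lipL [330.7 235.9] lipR [360.9 242. ] toe [342.4 253. ] 
carrier low 512 ((-6.120658874511719, 1.1757698059082031), (150.1521759033203, 77.42649841308594), 1.1463871002197266)
```

View pics/e_scene.png

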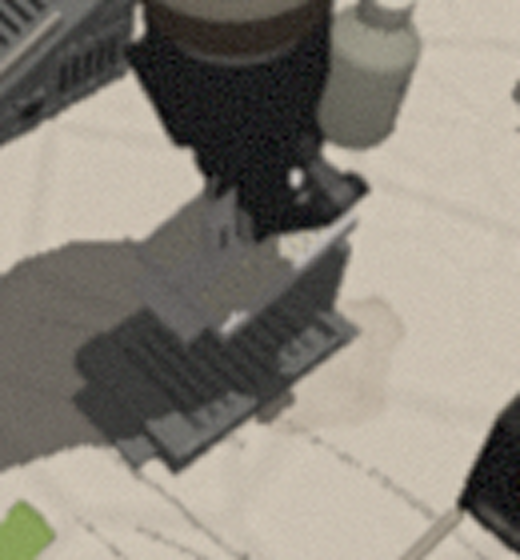

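The picture shows the element tilted above the carrier, tongue towards the lip and aligned. The two views give small offsets, which I apply.

```bash
sed -i 's/g=(-1.6,0,21.5)/g=(-1.9,1.2,22)/' ins.py; python3 ins.py -46.5 40 14 0.4
```

```text
[ 0.5196 -0.2303  0.0754] [180.   14.  169.8]
[ 0.523  -0.2274  0.1076] [-179.91   13.21  170.04]
shift [ 0.0101 -0.0034  0.0307] rotvec [-0.0005 -0.0138  0.0041]
```

```bash
python3 -m inch '[[0.01,-0.0035,0.01,0,-0.014,0.004,1],[0.01,-0.0035,0.03,0,-0.014,0.004,1],[0.01,-0.0035,0.03,0,-0.014,0.004,1],[0.01,-0.0035,0.03,0,-0.014,0.004,1]]' 60
python3 ins.py -46.5 40 14 0.4;python3 ins.py -46.5 6 14 0.4
```

```text
time: 7.72
ee_pos: [0.5194, -0.2304, 0.076]
tcp_rot: [-180.0, 14.0, 169.8]
wrist_force: [0.3, 0.5, -0.2]
opening: 0.0111
[ 0.5196 -0.2303  0.0754] [180.   14.  169.8]
[ 0.5194 -0.2304  0.076 ] [-179.97   14.    169.8 ]
shift [0.     0.0001 0.0007] rotvec [-0.0005 -0.0001  0.    ]
[ 0.5196 -0.2303  0.0414] [180.   14.  169.8]
[ 0.5194 -0.2304  0.076 ] [-179.97   14.    169.8 ]
shift [0.0082 0.0001 0.0337] rotvec [-0.0005 -0.0001  0.    ]
```

```bash
python3 -m inch '[[0.002,0,0.009,0,0,0,1],[0.004,0,0.018,0,0,0,1],[0.006,0,0.025,0,0,0,1],[0.008,0,0.031,0,0,0,1],[0.008,0,0.0335,0,0,0,1],[0.008,0,0.0335,0,0,0,1]]' 60
python3 - <<'E'
from h import *
im,d,i=cam('scene'); save('f_scene',im,(270,200,400,340),4)
im,d,i=cam('top'); save('f_top',im,(310,160,400,270),5)
E
python3 ins.py -58.5 5 14 0.4
```

```text
time: 8.22
ee_pos: [0.5192, -0.2303, 0.0398]
tcp_rot: [-180.0, 13.9, 169.8]
wrist_force: [-1.1, 0.2, 0.3]
opening: 0.0109
[ 0.5078 -0.2282  0.0404] [180.   14.  169.8]
[ 0.5195 -0.2305  0.0403] [-179.98   13.95  169.79]
shift [ 0.0116  0.0002 -0.003 ] rotvec [-0.0004 -0.0008 -0.0002]
```

View pics/f_scene.png

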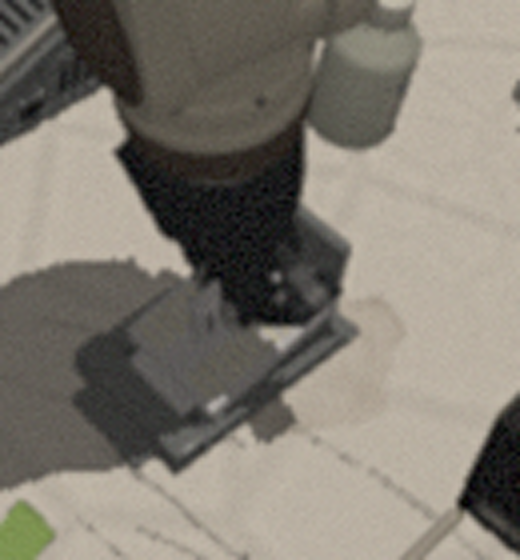

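The element is inside the walls, its tongue just behind the lip, with no contact force. Slide in gently.

```bash
python3 -m inch '[[0.003,0,-0.0008,0,0,0,1],[0.006,0,-0.0016,0,0,0,1],[0.009,0,-0.0023,0,0,0,1],[0.0116,0,-0.003,0,0,0,1],[0.0116,0,-0.003,0,0,0,1]]' 60
python3 ins.py -58.5 5 14 0.4
python3 - <<'E'
from h import *
C=np.array([.5148,-.2311,0]); Rc=frame(-10.2)
for n in('scene','top'):
    im,d,i=cam(n); save('g_'+n,im,(270,200,400,340) if n=='scene' else (310,160,400,270),4)
    p=cloud(d,i).reshape(-1,3); c=Rc.inv().apply(p-C)*1e3; m=(d.ravel()>0)&(abs(c[:,0])<95)&(abs(c[:,1])<50)&(c[:,2]>7)&(c[:,2]<17); print('carrier low',m.sum(),cv2.minAreaRect(c[m][:,:2].astype(np.float32)))
E
```

```text
time: 8.73
ee_pos: [0.5072, -0.2283, 0.0405]
tcp_rot: [-180.0, 14.0, 169.8]
wrist_force: [-0.6, 0.3, -1.1]
opening: 0.0112
[ 0.5078 -0.2282  0.0404] [180.   14.  169.8]
[ 0.5072 -0.2283  0.0405] [-179.98   13.96  169.78]
shift [-0.0005  0.0002  0.0002] rotvec [-0.0005 -0.0007 -0.0004]
carrier low 418 ((-6.6601409912109375, -0.6148910522460938), (79.29981994628906, 146.19871520996094), 89.80765533447266)
carrier low 291 ((-9.965972900390625, 2.9320411682128906), (164.51324462890625, 85.32583618164062), 1.2620445489883423)
```

```bash
for t in 10.5 7 3.5 0; do python3 ins.py -58.8 4.3 $t 0.4 | tail -1; done
```

```text
shift [-0.0007  0.0002  0.0044] rotvec [-0.0005  0.0608 -0.0003]
shift [-0.0017  0.0002  0.0081] rotvec [-0.0005  0.1219 -0.0003]
shift [-0.0025  0.0002  0.0118] rotvec [-0.0005  0.183  -0.0003]
shift [-0.0031  0.0002  0.0155] rotvec [-0.0005  0.244  -0.0004]
```

```bash
python3 -m inch '[[-0.0004,0,0.0022,0,0.03,0,1],[-0.0007,0,0.0044,0,0.061,0,1],[-0.0012,0,0.0062,0,0.091,0,1],[-0.0017,0,0.0081,0,0.122,0,1],[-0.0021,0,0.01,0,0.152,0,1],[-0.0025,0,0.0118,0,0.183,0,1],[-0.0028,0,0.0137,0,0.213,0,1],[-0.0031,0,0.0155,0,0.244,0,1],[-0.0031,0,0.0155,0,0.244,0,1],[-0.0031,0,0.0155,0,0.244,0,1]]' 60
python3 ins.py -58.8 4 0 0.4
```

```text
time: 9.67
ee_pos: [0.515, -0.2298, 0.0266]
tcp_rot: [-180.0, -0.0, 169.8]
wrist_force: [-1.7, -0.0, 3.6]
opening: 0.0111
[ 0.5144 -0.2294  0.026 ] [180.    0.  169.8]
[ 0.515  -0.2298  0.0266] [-1.7997e+02 -1.0000e-02  1.6979e+02]
shift [0.0007 0.0003 0.0006] rotvec [-0.0005 -0.0001 -0.0002]
```

```bash
python3 -m inch '[[0,0,0.0005,0,0,0,0.6],[0,0,0.0005,0,0,0,0.6],[0,0,0.0005,0,0,0,0.6],[0,0,-0.02,0,0,0,0.6],[0,0,-0.05,0,0,0,0.6],[0,0,-0.09,0,0,0,0.6],[0,0,-0.13,0,0,0,0.6],[0,0,-0.16,0,0,0,0.6],[0.1,0,-0.19,0,0,0,0.6],[0.15,0,-0.19,0,0,0,0.6],[0.15,0,-0.19,0,0,0,0.6],[0.15,0,-0.19,0,0,0,0.6]]' 60
python3 - <<'E'
from h import *
o=telemetry.get_obs(); print(o['q'].round(1))
C=np.array([.5148,-.2311,0]); Rc=frame(-10.2); ims=[]
for n in('scene','top'):
    im,d,i=cam(n); ims.append(cv2.resize(im[200:340,270:400] if n=='scene' else im[170:265,310:398],(390,420),interpolation=cv2.INTER_CUBIC))
    p=cloud(d,i).reshape(-1,3); c=Rc.inv().apply(p-C)*1e3; ok=(d.ravel()>0)&(abs(c[:,0])<95)&(abs(c[:,1])<50)
    m=ok&(c[:,2]>7)&(c[:,2]<26); print(n,'carrier low',m.sum(),cv2.minAreaRect(c[m][:,:2].astype(np.float32)))
    m=ok&(c[:,2]>35)&(c[:,0]<40); print('rib',cv2.minAreaRect(c[m][:,:2].astype(np.float32)),c[m][:,2].max())
    m=ok&(c[:,2]>35)&(c[:,0]>50); print('handle',cv2.minAreaRect(c[m][:,:2].astype(np.float32)))
    for x in range(-70,56,7):
        m=ok&(abs(c[:,0]-x)<3.5)&(abs(abs(c[:,1])-19)<9); print('%d:%.1f'%(x,np.median(c[m][:,2])),end=' ')
    print()
save('h',np.hstack(ims))
E
```

```text
time: 10.67
ee_pos: [0.3644, -0.2022, 0.2169]
tcp_rot: [-180.0, 0.0, 169.8]
wrist_force: [-0.2, 0.9, 0.3]
opening: 0.0342
[-29.  -13.4  -8.8  94.6  -0.  -18.8]
scene carrier low 1840 ((-7.358345031738281, -0.6427879333496094), (148.14517211914062, 78.95999908447266), 0.3137614130973816)
rib ((-2.5996017456054688, -0.016712188720703125), (12.869234085083008, 45.094886779785156), 89.25074768066406) 55.82653461465937
handle ((63.70076370239258, -0.5557098388671875), (9.342470169067383, 43.81189727783203), 0.9892128705978394)
-70:6.3 -63:17.1 -56:17.5 -49:16.7 -42:15.2 -35:15.8 -28:16.0 -21:16.4 -14:16.2 -7:15.9 0:15.9 7:16.2 14:15.8 21:16.1 28:15.4 35:15.9 42:15.8 49:13.0 
top carrier low 1667 ((-6.766151428222656, 0.26834869384765625), (83.28959655761719, 149.0294189453125), 87.30435180664062)
rib ((-38.730690002441406, 9.43205451965332), (20.83993911743164, 120.90149688720703), 76.09242248535156) 669.5447303939015
handle ((64.5633544921875, 0.1702709197998047), (43.876590728759766, 8.716686248779297), 89.31339263916016)
-70:7.4 -63:18.4 -56:19.0 -49:16.8 -42:16.7 -35:17.7 -28:16.8 -21:16.8 -14:17.7 -7:17.6 0:16.8 7:16.8 14:17.3 21:16.1 28:17.1 35:17.2 42:17.1 49:7.5
```

View pics/h.png

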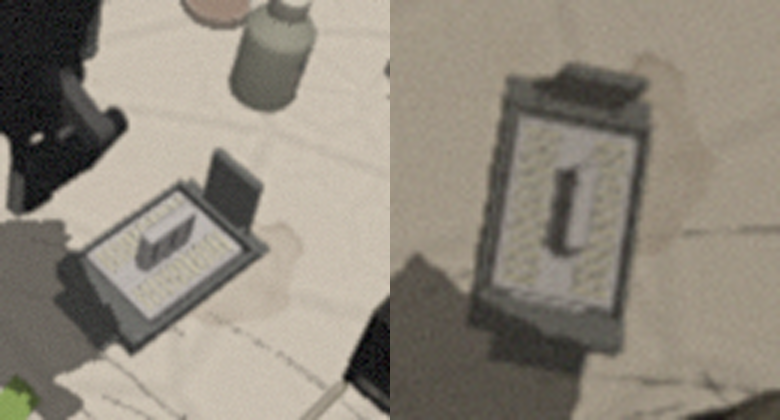

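Element lies flat: panel height is a constant 16 mm all along, the rib is central, and the carrier has not moved. Now the handle.

```bash
python3 -c "
from h import *
r=frame(-10.2)*R.from_euler('z',90,degrees=True)*DOWN
tgt([.578,-.2424,.14],r);tgt([.578,-.2424,.026],r)"
```

```text
shift [-0.2172 -0.001   0.0787] rotvec [8.0000e-04 3.2000e-03 1.5693e+00]
shift [-0.2169 -0.0009  0.1927] rotvec [8.0000e-04 3.2000e-03 1.5693e+00]
```

```bash
python3 -m inch '[[-0.217,-0.001,0.0,0,0.003,1.569,0.6],[-0.217,-0.001,0.0,0,0.003,1.569,0.6],[-0.217,-0.001,0.0,0,0.003,1.569,0.6],[-0.217,-0.001,0.0,0,0.003,1.569,0.6],[-0.217,-0.001,0.02,0,0.003,1.569,0.6],[-0.217,-0.001,0.04,0,0.003,1.569,0.6],[-0.217,-0.001,0.06,0,0.003,1.569,0.6],[-0.217,-0.001,0.079,0,0.003,1.569,0.6],[-0.217,-0.001,0.079,0,0.003,1.569,0.6],[-0.217,-0.001,0.079,0,0.003,1.569,0.6],[-0.217,-0.001,0.079,0,0.003,1.569,0.6],[-0.217,-0.001,0.079,0,0.003,1.569,0.6]]' 60
python3 -m inch '[[0,0,0,0,0,0.2,0.6],[0,0,0,0,0,0.2,0.6]]'
python3 -c "
from h import *
r=frame(-10.2)*R.from_euler('z',90,degrees=True)*DOWN
print(telemetry.get_obs()['q'].round(1)); tgt([.578,-.2424,.026],r)"
```

```text
time: 11.77
ee_pos: [0.5806, -0.2423, 0.1362]
tcp_rot: [-179.8, -0.1, 83.5]
wrist_force: [-0.3, 0.3, -0.6]
opening: 0.0343
time: 11.93
ee_pos: [0.5807, -0.2424, 0.1364]
tcp_rot: [-179.8, -0.1, 72.0]
wrist_force: [0.5, -0.2, -0.3]
opening: 0.0337
[-22.7  15.2  11.3  86.2   0.1  85.3]
shift [-0.001  -0.0022  0.1104] rotvec [-0.0026 -0.0014 -0.1363]
```

```bash
python3 -m inch '[[-0.001,-0.002,0,0,0,-0.136,0.6],[-0.001,-0.002,0.0,0,0,-0.136,0.6],[-0.001,-0.002,0.03,0,0,-0.136,0.6],[-0.001,-0.002,0.06,0,0,-0.136,0.6],[-0.001,-0.002,0.09,0,0,-0.136,0.6],[-0.001,-0.002,0.11,0,0,-0.136,0.6],[-0.001,-0.002,0.11,0,0,-0.136,0.6],[-0.001,-0.002,0.11,0,0,-0.136,0.6]]' 60
python3 -c "
from h import *
r=frame(-10.2)*R.from_euler('z',90,degrees=True)*DOWN
tgt([.578,-.2424,.026],r)"
```

```text
time: 12.6
ee_pos: [0.5774, -0.2422, 0.0263]
tcp_rot: [-179.8, -0.1, 80.1]
wrist_force: [-0.1, -0.5, 0.4]
opening: 0.034
shift [-0.0001  0.0007  0.0003] rotvec [-0.0043 -0.002   0.0056]
```

Close firmly and lift.

```bash
python3 -m inch '[[0,0,0,-0.004,-0.002,0.005,1],[0,0,0,-0.004,-0.002,0.005,1],[0,0,0,-0.004,-0.002,0.005,1],[0,0,0,-0.004,-0.002,0.005,1],[0,0,0,-0.004,-0.002,0.005,1],[0,0,0,-0.004,-0.002,0.005,1]]' 110
python3 -m inch '[[0,0,-0.01,0,0,0,1],[0,0,-0.03,0,0,0,1],[0,0,-0.06,0,0,0,1],[0,0,-0.09,0,0,0,1],[0,0,-0.12,0,0,0,1],[0,0,-0.14,0,0,0,1],[0,0,-0.14,0,0,0,1],[0,0,-0.14,0,0,0,1]]' 110
cat > car.py <<'E'
from h import *
# carrier pose relative to tool from both depth views
def carrier(tag=None):
    o=telemetry.get_obs(); Rt=Rot(o['tcp_rot']); print('tcp',o['ee_pos'].round(4),o['tcp_rot'].round(2),'F',o['wrist_force'].round(1),'open',o['opening'].round(4))
    Rc=Rt*DOWN.inv()*R.from_euler('z',-90,degrees=True)   # nominal carrier axes
    for n in('scene','top'):
        im,d,i=cam(n); p=cloud(d,i).reshape(-1,3); c=Rc.inv().apply(p-o['ee_pos'])*1e3
        m=(d.ravel()>0)&(c[:,0]>-150)&(c[:,0]<-20)&(abs(c[:,1])<50)&(c[:,2]<0)&(c[:,2]>-30)
        q=c[m]; A=np.c_[q[:,:2],np.ones(len(q))]
        pan=(q[:,0]>-100)&(q[:,0]<-25)&(abs(abs(q[:,1])-18)<10)
        f=np.linalg.lstsq(A[pan],q[pan,2],rcond=None)[0] if pan.sum()>20 else [np.nan]*3
        print(n,m.sum(),cv2.minAreaRect(q[:,:2].astype(np.float32)),'panel n %d slopes deg %.2f %.2f z@handle %.1f'%(pan.sum(),*np.degrees(np.arctan(f[:2])),f[2]))
        if tag: save(tag+'_'+n,im,s=1.5)
if __name__=='__main__':
    import sys; carrier(sys.argv[1] if len(sys.argv)>1 else None)
E
python3 car.py i
```

```text
time: 13.1
ee_pos: [0.5789, -0.2429, 0.0295]
tcp_rot: [179.7, 0.1, 79.9]
wrist_force: [0.2, 1.4, 7.9]
opening: 0.0062
time: 13.77
ee_pos: [0.5782, -0.2427, 0.1689]
tcp_rot: [179.7, 0.1, 79.9]
wrist_force: [0.6, 0.7, -2.0]
opening: 0.0061Traceback (most recent call last):
  File "car.py", line 15, in <module>
    import sys; carrier(sys.argv[1] if len(sys.argv)>1 else None)
                ~~~~~~~^^^^^^^^^^^^^^^^^^^^^^^^^^^^^^^^^^^^^^^^^^
  File "car.py", line 4, in carrier
    o=telemetry.get_obs(); Rt=Rot(o['tcp_rot']); print('tcp',o['ee_pos'].round(4),o['tcp_rot'].round(2),'F',o['wrist_force'].round(1),'open',o['opening'].round(4))
                                                                                                                                             ^^^^^^^^^^^^^^^^^^
AttributeError: 'float' object has no attribute 'round'
```

```bash
sed -i "s/o\['opening'\].round(4)/round(o['opening'],4)/" car.py; python3 car.py i
```

```text
tcp [ 0.5782 -0.2427  0.1689] [1.7973e+02 7.0000e-02 7.9880e+01] F [ 0.6  0.7 -2. ] open 0.0061
scene 2257 ((-83.16777038574219, 0.17963027954101562), (79.41788482666016, 126.57356262207031), 89.76610565185547) panel n 497 slopes deg 0.07 0.27 z@handle -13.6
top 1707 ((-83.23222351074219, 0.7190475463867188), (126.44452667236328, 78.7175064086914), 0.06727184355258942) panel n 579 slopes deg -0.50 -0.09 z@handle -14.5
```

View pics/i_scene.png

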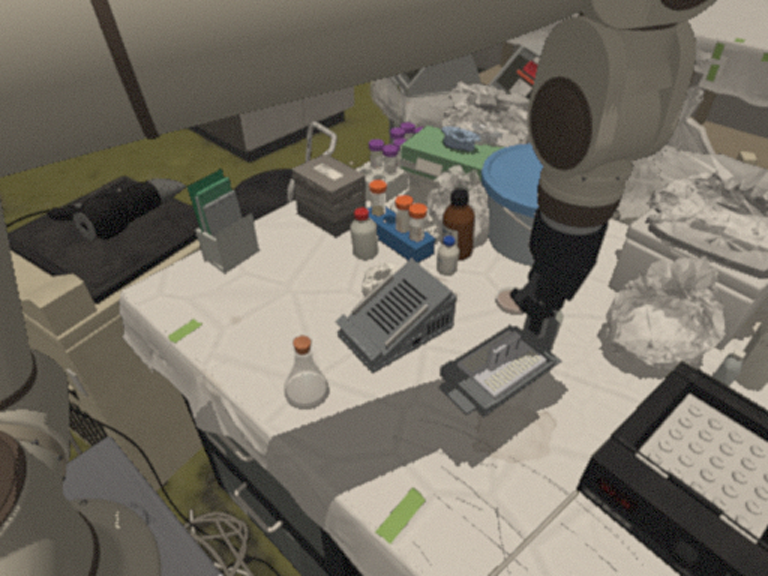

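Carrier is held level (within 0.5°), element still in place, and the bystanders are untouched. Now compute the bay poses.

```bash
cat > bay.py <<'E'
from h import *
import sys
B=np.array([.5764,-.0074,.062]); yaw=-10.6
G=np.array([64.2,-.4,29.5])
def pose(bx,by,bz,tilt=25.,yw=yaw):
    Rb=frame(yaw,25); Rc=frame(yw,tilt)
    return B+Rb.apply(np.array([bx,by,bz])/1e3)+Rc.apply(G/1e3), Rc*R.from_euler('z',90,degrees=True)*DOWN
def where():
    o=telemetry.get_obs(); Rc=Rot(o['tcp_rot'])*DOWN.inv()*R.from_euler('z',-90,degrees=True); Rb=frame(yaw,25)
    print('in bay mm',(Rb.inv().apply(o['ee_pos']-Rc.apply(G/1e3)-B)*1e3).round(1),'rot deg',np.degrees((Rb.inv()*Rc).as_rotvec()).round(2),'F bay',Rb.inv().apply(o['wrist_force']).round(1))
where()
if len(sys.argv)>1:
    p,r=pose(*[float(x) for x in sys.argv[1:]]); print(p.round(4),r.as_euler('xyz',degrees=True).round(1)); tgt(p,r)
E
python3 bay.py 16 0 75
```

```text
in bay mm [  13.1 -230.9   76. ] rot deg [ 0.1  24.98  0.47] F bay [-0.7 -0.8 -3. ]
[ 0.6044 -0.013   0.1906] [155.    0.   79.4]
shift [ 0.2304 -0.0135 -0.0246] rotvec [-0.436  -0.0017  0.0083]
```

```bash
python3 -m inch '[[0,0,-0.03,-0.1,0,0,1],[0,0,-0.05,-0.2,0,0.002,1],[0,-0.005,-0.06,-0.3,0,0.004,1],[0.02,-0.01,-0.06,-0.4,-0.002,0.008,1],[0.06,-0.0135,-0.06,-0.436,-0.002,0.008,1],[0.1,-0.0135,-0.06,-0.436,-0.002,0.008,1],[0.14,-0.0135,-0.06,-0.436,-0.002,0.008,1],[0.18,-0.0135,-0.06,-0.436,-0.002,0.008,1],[0.21,-0.0135,-0.06,-0.436,-0.002,0.008,1],[0.23,-0.0135,-0.05,-0.436,-0.002,0.008,1],[0.23,-0.0135,-0.04,-0.436,-0.002,0.008,1],[0.23,-0.0135,-0.04,-0.436,-0.002,0.008,1]]' 110
python3 bay.py 16 0 40; python3 car.py j
```

```text
time: 14.87
ee_pos: [0.603, -0.0124, 0.2023]
tcp_rot: [155.3, 0.1, 79.6]
wrist_force: [-0.2, 0.6, -3.0]
opening: 0.0065
in bay mm [19.5  0.1 86.6] rot deg [-0.05  0.28  0.19] F bay [-1.5  0.6 -2.6]
[ 0.6189 -0.0158  0.1589] [155.    0.   79.4]
shift [-0.0003 -0.0034  0.0463] rotvec [-0.0048  0.0008  0.0033]
tcp [ 0.603  -0.0124  0.2023] [1.5528e+02 1.2000e-01 7.9550e+01] F [-0.2  0.6 -3. ] open 0.0065
scene 1447 ((-82.71078491210938, 0.039394378662109375), (80.48455047607422, 124.66763305664062), 89.696533203125) panel n 332 slopes deg 0.10 0.16 z@handle -14.2
top 0 ((0.0, 0.0), (0.0, 0.0), 0.0) panel n 0 slopes deg nan nan z@handle nan
```

```bash
python3 -m inch '[[0,-0.0034,0.015,-0.005,0.001,0.003,1],[0,-0.0034,0.03,-0.005,0.001,0.003,1],[0,-0.0034,0.046,-0.005,0.001,0.003,1],[0,-0.0034,0.056,-0.005,0.001,0.003,1],[0,-0.0034,0.064,-0.005,0.001,0.003,1],[0,-0.0034,0.064,-0.005,0.001,0.003,1],[0,-0.0034,0.064,-0.005,0.001,0.003,1]]' 110
python3 bay.py 16 0 3
python3 - <<'E'
from h import *
B=np.array([.5764,-.0074,.062]); Rb=frame(-10.6,25)
im,d,i=cam('scene'); save('k',im,(210,150,330,260),5)
for nm,p in dict(barL=(-72,40,14),barR=(-72,-40,14),railRlo=(-60,-43,12),railRhi=(30,-43,12),railLlo=(-60,43,12)).items():
    q=proj(B+Rb.apply(np.array(p)/1e3),i); print(nm,q.round(1),'crop',((q-[210,150])*5).round(0))
p=cloud(d,i).reshape(-1,3); c=Rb.inv().apply(p-B)*1e3
ok=(d.ravel()>0)
m=ok&(abs(c[:,0])<100)&(abs(c[:,1])<45)&(c[:,2]>23)&(c[:,2]<36); print('carrier in bay',cv2.minAreaRect(c[m][:,:2].astype(np.float32)))
m=ok&(abs(c[:,0])<55)&(abs(abs(c[:,1])-45)<5)&(c[:,2]>8.5)&(c[:,2]<14)
for s in(1,-1):
    k=m&(c[:,1]*s>0); print('rail',s,k.sum(),np.percentile(c[k][:,1],[5,50,95]).round(1) if k.sum() else '')
m=ok&(c[:,0]>-96)&(c[:,0]<-66)&(abs(c[:,1])<30)&(c[:,2]>11)&(c[:,2]<16); print('bar top',np.percentile(c[m],[3,50,97],axis=0).round(1).tolist())
E
```

```text
time: 15.55
ee_pos: [0.6282, -0.0186, 0.1477]
tcp_rot: [154.6, -0.1, 79.2]
wrist_force: [0.3, -0.3, -1.8]
opening: 0.0062
in bay mm [20.2 -0.9 25.4] rot deg [ 0.   -0.35 -0.17] F bay [-0.5 -0.3 -1.8]
[ 0.6343 -0.0186  0.1253] [155.    0.   79.4]
shift [ 0.0011 -0.0041  0.0228] rotvec [ 0.0061 -0.     -0.003 ]
barL [231.5 210.8] crop [107. 304.]
barR [250.8 230.5] crop [204. 403.]
railRlo [255.6 228.1] crop [228. 390.]
railRhi [283.7 201.7] crop [368. 258.]
railLlo [234.7 207.1] crop [123. 286.]
carrier in bay ((14.937957763671875, -1.1977767944335938), (80.8257064819336, 150.94512939453125), 89.9427261352539)
rail 1 7 [43.  44.5 48.1]
rail -1 79 [-47.9 -45.7 -43. ]
bar top [[-91.7, -27.6, 11.3], [-82.7, -1.6, 13.1], [-72.7, 28.1, 15.3]]
```

View pics/k.png

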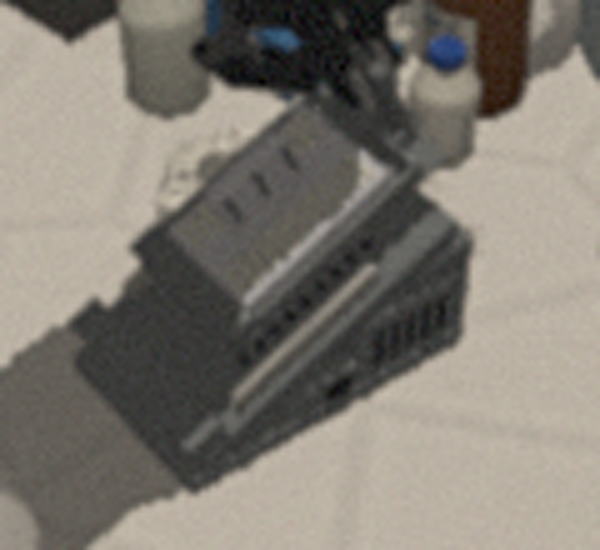

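Carrier sits tilted above the face, between the rails and uphill of the bar; the scene view agrees with my bay frame within 1 mm. Lay it down.

```bash
python3 -m inch '[[0.001,-0.004,0.008,0.006,0,-0.003,1],[0.001,-0.004,0.014,0.006,0,-0.003,1],[0.001,-0.004,0.019,0.006,0,-0.003,1],[0.001,-0.004,0.0225,0.006,0,-0.003,1],[0.001,-0.004,0.0225,0.006,0,-0.003,1],[0.001,-0.004,0.0225,0.006,0,-0.003,1]]' 110
python3 bay.py 16 0 0
```

```text
time: 16.1
ee_pos: [0.6342, -0.0182, 0.1252]
tcp_rot: [155.0, -0.0, 79.4]
wrist_force: [0.5, 0.1, -1.3]
opening: 0.0064
in bay mm [15.8  0.4  2.9] rot deg [0.02 0.01 0.04] F bay [-0.1  0.2 -1.4]
[ 0.6355 -0.0189  0.1226] [155.    0.   79.4]
shift [-0.0005  0.0002  0.0029] rotvec [-0.0001 -0.0004  0.0007]
```

```bash
python3 -m inch '[[0,0,0.001,0,0,0,1],[0,0,0.002,0,0,0,1],[0,0,0.003,0,0,0,1],[0,0,0.003,0,0,0,1]]' 110
python3 bay.py 0 0 0
```

```text
time: 16.43
ee_pos: [0.6357, -0.0184, 0.1231]
tcp_rot: [154.9, -0.0, 79.4]
wrist_force: [-0.8, 0.1, -0.4]
opening: 0.0065
in bay mm [16.3  0.5  0.3] rot deg [ 0.03 -0.05  0.03] F bay [-0.9 -0.  -0. ]
[ 0.6213 -0.0162  0.1159] [155.    0.   79.4]
shift [-0.0005 -0.0163  0.0004] rotvec [ 0.0009 -0.0005  0.0006]
```

```bash
python3 -m inch '[[0,-0.003,0.001,0.001,0,0,1],[0,-0.006,0.001,0.001,0,0,1],[0,-0.009,0.001,0.001,0,0,1],[0,-0.012,0.001,0.001,0,0,1],[0,-0.012,0.001,0.001,0,0,1]]' 110
python3 bay.py 0 0 0
```

```text
time: 16.85
ee_pos: [0.6256, -0.0165, 0.1182]
tcp_rot: [154.9, -0.0, 79.4]
wrist_force: [-2.2, -0.3, 6.0]
opening: 0.0064
in bay mm [5.  0.5 0.2] rot deg [ 0.04 -0.12  0.03] F bay [ 0.6 -0.7  6.4]
[ 0.6213 -0.0162  0.1159] [155.    0.   79.4]
shift [-0.0006 -0.005   0.0003] rotvec [ 0.002  -0.0007  0.0005]
```

```bash
python3 -m inch '[[0,-0.002,0,0.001,0,0,1],[0,-0.004,0,0.001,0,0,1],[0,-0.005,0,0.001,0,0,1],[0,-0.005,0,0.001,0,0,1]]' 110
python3 bay.py
python3 -m inch '[[0,-0.001,0,0,0,0,1],[0,-0.002,0,0,0,0,1],[0,-0.002,0,0,0,0,1]]' 110
python3 bay.py
```

```text
time: 17.18
ee_pos: [0.6215, -0.0157, 0.1162]
tcp_rot: [154.9, -0.0, 79.4]
wrist_force: [-0.2, -0.6, 5.8]
opening: 0.0066
in bay mm [0.3 0.5 0.2] rot deg [ 0.04 -0.07  0.02] F bay [ 2.4 -0.6  5.2]
time: 17.43
ee_pos: [0.6197, -0.0154, 0.1154]
tcp_rot: [154.9, -0.0, 79.4]
wrist_force: [-0.5, -0.5, 5.9]
opening: 0.0062
in bay mm [-1.6  0.5  0.2] rot deg [ 0.04 -0.08  0.02] F bay [ 2.2 -0.6  5.5]
```

```bash
python3 -m inch '[[0,-0.001,0,0,0,0,1],[0,-0.002,0,0,0,0,1],[0,-0.002,0,0,0,0,1]]' 110
python3 bay.py
python3 -m inch '[[0,-0.0007,0,0,0,0,1],[0,-0.0015,0,0,0,0,1],[0,-0.0015,0,0,0,0,1]]' 110
python3 bay.py
```

```text
time: 17.68
ee_pos: [0.618, -0.015, 0.1146]
tcp_rot: [154.9, -0.0, 79.4]
wrist_force: [0.0, -1.0, 6.2]
opening: 0.0067
in bay mm [-3.6  0.5  0.2] rot deg [ 0.04 -0.08  0.02] F bay [ 2.8 -1.   5.5]
time: 17.93
ee_pos: [0.6169, -0.0149, 0.1141]
tcp_rot: [154.9, -0.0, 79.4]
wrist_force: [2.5, -0.5, 5.1]
opening: 0.0066
in bay mm [-4.7  0.5  0.2] rot deg [ 0.03 -0.12  0.01] F bay [ 4.5 -0.1  3.5]
```

```bash
python3 -m inch '[[0,-0.0007,0,0,0,0,1],[0,-0.0015,0,0,0,0,1],[0,-0.0015,0,0,0,0,1]]' 110
python3 bay.py
python3 - <<'E'
from h import *
im,d,i=cam('scene'); save('l',im,(210,150,330,260),5)
B=np.array([.5764,-.0074,.062]); Rb=frame(-10.6,25)
p=cloud(d,i).reshape(-1,3); c=Rb.inv().apply(p-B)*1e3; ok=d.ravel()>0
for x in range(-92,-52,2):
    m=ok&(abs(c[:,0]-x)<1)&(abs(c[:,1])<28)&(c[:,2]<30)
    if m.sum()>2: print('%d:%.1f'%(x,np.median(c[m][:,2])),end=' ')
E
```

```text
time: 18.18
ee_pos: [0.6166, -0.0149, 0.1144]
tcp_rot: [154.7, -0.0, 79.4]
wrist_force: [8.8, -2.3, 6.0]
opening: 0.0062
in bay mm [-4.8  0.4  0.4] rot deg [ 0.02 -0.26 -0.01] F bay [10.7 -0.7  1.6]
-92:12.0 -90:13.3 -88:13.1 -86:13.5 -84:13.6 -82:13.7 -80:12.7 -78:12.9 -76:13.3 -74:13.0 -72:15.8 -70:16.5 -68:17.2 -66:16.7 -64:17.2 -62:17.2 -60:17.1 -58:16.3 -56:16.9 -54:13.8
```

View pics/l.png

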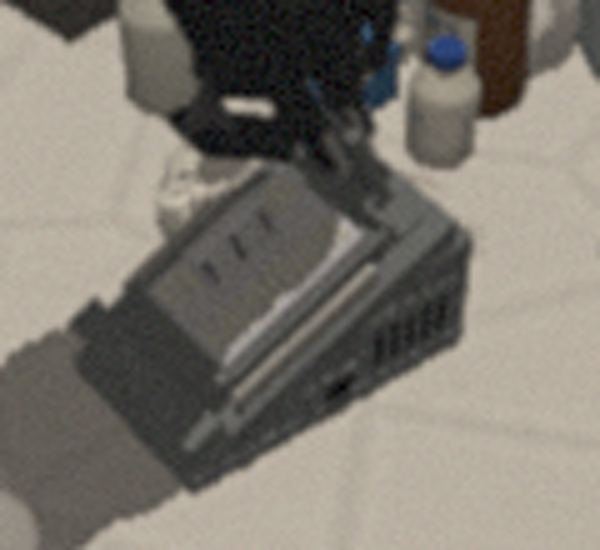

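Clear hard stop: 10.7 N uphill and no further motion, front wall against the bar with the toe beneath it. I'll relieve the push, release and back off square to the face.

```bash
python3 -m inch '[[0,0.001,0,0,0,0,1],[0,0.001,0,0,0,0,1],[0,0.001,0,0,0,0,0.75],[0,0.001,0,0,0,0,0.65],[0,0.001,0,0,0,0,0.65],[0,0.001,0,0,0,0,0.65]]' 60
python3 bay.py
python3 -m inch '[[0,0.001,-0.01,0,0,0,0.65],[0,0.001,-0.03,0,0,0,0.65],[0,0.001,-0.06,0,0,0,0.65],[0,0.001,-0.1,0,0,0,0.65],[0,0.001,-0.14,0,0,0,0.65],[0,0.001,-0.17,0,0,0,0.65],[-0.05,0.001,-0.18,0,0,0,0.65],[-0.09,0.001,-0.18,0,0,0,0.65],[-0.13,0.001,-0.18,0,0,0,0.65],[-0.17,0.001,-0.18,0,0,0,0.65],[-0.2,0.001,-0.18,0,0,0,0.65],[-0.2,0.001,-0.18,0,0,0,0.65]]'
python3 - <<'E'
from h import *
B=np.array([.5764,-.0074,.062]); Rb=frame(-10.6,25); ims=[]
for n in('scene','top'):
    im,d,i=cam(n); ims.append(im[120:300,170:400] if n=='scene' else im[110:300,110:360])
    p=cloud(d,i).reshape(-1,3); c=Rb.inv().apply(p-B)*1e3; ok=(d.ravel()>0)&(abs(c[:,1])<41)&(abs(c[:,0])<100)
    m=ok&(c[:,2]>45)&(c[:,0]>45)&(c[:,2]<66); print(n,'handle',m.sum(),cv2.minAreaRect(c[m][:,:2].astype(np.float32)),c[m][:,2].max().round(1))
    m=ok&(c[:,2]>40)&(c[:,0]<40)&(c[:,2]<60); print('  rib',m.sum(),cv2.minAreaRect(c[m][:,:2].astype(np.float32)))
    m=ok&(abs(c[:,0])<40)&(abs(abs(c[:,1])-19)<9)&(c[:,2]<25); A=np.c_[c[m][:,:2],np.ones(m.sum())]; print('  panel',np.linalg.lstsq(A,c[m][:,2],rcond=None)[0].round(4))
    for x in range(-92,-52,3):
        m=ok&(abs(c[:,0]-x)<1.5)&(abs(c[:,1])<28)&(c[:,2]<30)
        if m.sum()>2: print('%d:%.1f'%(x,np.median(c[m][:,2])),end=' ')
    print()
save('m',np.hstack([cv2.resize(x,(400,330),interpolation=cv2.INTER_CUBIC) for x in ims]))
E
```

```text
time: 18.73
ee_pos: [0.615, -0.0146, 0.1115]
tcp_rot: [155.2, -0.0, 79.4]
wrist_force: [0.4, -0.5, -0.2]
opening: 0.0299
in bay mm [-7.8  0.4 -1. ] rot deg [0.02 0.16 0.04] F bay [ 0.3 -0.4 -0.4]
time: 19.73
ee_pos: [0.5035, -0.2024, 0.2763]
tcp_rot: [155.1, 0.1, 79.1]
wrist_force: [0.1, 0.9, 0.5]
opening: 0.0301
scene handle 46 ((58.75861358642578, 5.504481315612793), (30.394271850585938, 7.783318519592285), 87.22795104980469) 62.7
  rib 134 ((-11.381505012512207, -0.8995747566223145), (12.743146896362305, 44.64682388305664), 88.53126525878906)
  panel [-8.20000e-03  1.70000e-03  1.55385e+01]
-92:11.4 -89:13.3 -86:13.0 -83:13.6 -80:13.5 -77:13.0 -74:12.7 -71:17.3 -68:17.2 -65:17.2 -62:17.3 -59:17.1 -56:17.1 -53:14.7 
top handle 99 ((60.049537658691406, -0.03952980041503906), (8.40841007232666, 43.355167388916016), 0.9436469674110413) 65.7
  rib 127 ((-10.048212051391602, 0.2326192855834961), (44.42638397216797, 12.903189659118652), 2.214625835418701)
  panel [-4.1600e-02 -1.1000e-03  1.6558e+01]
-92:13.7 -89:15.0 -86:14.0 -83:14.6 -80:14.7 -77:14.6 -74:14.6 -71:18.4 -68:17.8 -65:19.0 -62:19.6 -59:18.6 -56:18.5 -53:17.1
```

View pics/m.png

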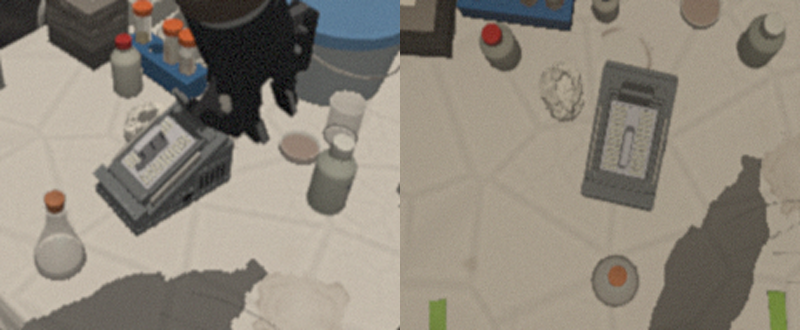

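Handle at bay x ≈ 60, so the carrier is at its stop, and the bystanders look undisturbed. One last numeric check of element flatness and bystander shift, then hand in.

```bash
python3 - <<'E'
from h import *
B=np.array([.5764,-.0074,.062]); Rb=frame(-10.6,25)
a=np.load('c_top.npz'); pa=cloud(a['d'],optics.camera_info('top'))
im,d,i=cam('top'); p=cloud(d,i); 
for nm,(x,y) in dict(flask=(.388,.008),red=(.68,.178),wash=(.702,-.194)).items():
    f=lambda q:(np.median(q[(np.hypot(q[...,0]-x,q[...,1]-y)<.05)&(q[...,2]>.06)],axis=0)*1e3).round(1)
    print(nm,f(pa),f(p))
c=Rb.inv().apply(p.reshape(-1,3)-B)*1e3
for x in range(-48,50,6):
    m=(abs(c[:,0]-x)<3)&(abs(abs(c[:,1])-19)<9)&(c[:,2]<30); print('%d:%.1f'%(x,np.median(c[m][:,2])),end=' ')
E
```

```text
flask [ 366.5   19.2 1027.5] [ 366.5   19.2 1027.5]
red [684.1 179.9  77.5] [684.  179.9  76.4]
wash [ 699.5 -192.1   87.4] [ 699.6 -192.    87.5]
-48:17.3 -42:17.2 -36:16.8 -30:17.2 -24:17.2 -18:16.8 -12:17.3 -6:17.3 0:17.1 6:17.4 12:16.6 18:16.9 24:17.3 30:17.4 36:14.9 42:4.7 48:15.9
```

```bash
python3 -c "
from workcell import order
print(order.job_done())"
```

```text
the job is handed in; nothing more can be done
None
```

The filter is refitted and handed in, after about 20 of the 59 s. I slid the element's tongue in under the lip at 14° and laid it flat on the bench. I then carried the loaded frame by its handle, laid it between the rails and slid it down to a hard stop (about 11 N). After letting go, I moved the arm clear.

Last checks:
- **Carrier:** the handle is at bay x ≈ 60 in the top view, so the carrier origin is about -4 mm. That is against the stop, at the edge of the stated -4 to +4 range. The scene view put it about 1 mm lower, but it saw only part of the handle.
- **Element:** it lies flat, with a constant panel height. It slid down to about -3.5 mm in the frame, still within its seat range of -4 to +5.
- **Bystanders:** the two bottles moved 0.1 mm or less in plan. My numeric check for the flask failed because of empty depth pixels, but it sits at the same pixels in the top picture.

Early on, joint 6 reached its range limit and stalled one move. I switched to the grasp turned by a half turn, with no contact.

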